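# Free the sagging gate bolt and hold the locker gate ajar over its catch tray

## Robot

A 6-joint arm with a two-finger parallel gripper is mounted at the origin on the work surface. World frame = base frame: x ahead of the robot, y to its left, z up, the work surface at z = 0. Lengths are in m, angles in degrees, forces in N, time in s.
With the tool pointing down it reaches from about 0.35 to 0.875 m from the base axis. Payload 4.2 kg.
Tool frame: the origin (TCP) lies at the very end of the fingers, on their centre line; the grasp point (between the pads) lies 19 mm behind it (tcp_to_grasp is the z of the grasp point in the tool frame, in m); z points along the fingers, y is the direction in which the jaws open and shut (so a half turn about z gives the same grasp; the last joint's range is limited). The gripper opens to 87 mm and grips with 3 to 60 N. Pads are 19 mm wide; open, the fingers measure 117 mm over their backs; the gripper's body (75 mm by 190 mm) begins 51 mm behind the grasp point.
Start: joints at [79.045, 22.042, 0.453, 0, -68.411, -14.817], TCP at [0.272, 0.563, 0.223] pointing down, gripper open.
Joint ranges: [-179.83, 179.83], [-69.29, 118.12], [-61.27, 80.66], [-181.25, 117.63], [-171.15, -9.14], [-177.46, 177.46]. Speed limits (degrees/s): [159.86, 159.86, 180, 180, 180, 180].

## Interface

Orientations are given as a 3x3 rotation matrix whose columns are the frame's x, y, z axes.
In Python, from station import sense, capture, camera_params, finish_job, tcp_to_grasp gives the robot as it stands.
- The arm moves only by the shell command python3 -m inch 'ROWS'. ROWS is JSON, a list of rows, each an object of numbers: "jaw": the closure in counts, from 0 (fully open) to 255 (shut); "x", "y", "z": the shift along the world's x, y, z normalised to -1 to 1, where 1 is 0.06 m; "ax", "ay", "az": the turn, a rotation vector about the world's x, y, z normalised to -1 to 1, where 1 is 10 degrees. A call has 1 to 12 rows; each row shifts and turns the pose as measured when the row begins; what a row does not reach is not made up. A row lasts 1/8 s, in which the tool goes at most 62.5 mm and 10.7 degrees, less where a joint would pass 70% of its speed; a pose out of reach is approached as far as the arm can. A call with a number of a shift or a turn outside -1 to 1 is refused whole. A call with a gripper value outside its range is refused whole. The fingers move at their own pace and stop on an object; the grip force is fixed at half the most. Time passes only in rows, so rows that do not move let the fingers close. It gives the time, the measured TCP pose, the force and the opening at its end, in the units of the state.
- sense(): the state, without advancing time (a new reading comes with each control period).
- capture(name): name is "side" or "top"; returns the picture (384x512x3 uint8, red, green, blue); there is no depth.
- camera_params(name): a dict with "vfov" (degrees; the focal length in pixels is half the picture's height over the tangent of half this angle, whatever the lens; pixels are square), "cx", "cy" (the principal point, pixels), "R" (3x3) and "t" (3): a world point X has camera coordinates R X + t. Camera axes: x right, y down, z forward; pixel columns grow to the right and rows downward; lengths in m; the calibration is good to about 2 mm. A picture is of the moment at which its call begins. camera_params takes no time and is no camera call.
- finish_job(): hands the job in, once; it reports no verdict.
The state is a dict: "time_s": time; "joints": joint angles; "joint_velocities": joint speeds; "effort": joint torques, N m; "tcp_pos": TCP position; "ee_rot": TCP orientation; "wrist_force": force on the tool from outside, world axes, zero at the start; "moment": the same for the moment, N m; "gripper_width": opening from 0.0 (shut) to 1.0 (fully open).
Only numpy, scipy, OpenCV 4.12 (cv2) and the standard library are available. Lean on these libraries where they do the work, as an engineer would, in place of code of your own. Each camera call takes 0.05 s, during which the arm holds its last target.

## Task

First pull the catch tray under the little fastener locker fully out to its stop, so that anything that slips out lands in it. Then take the gate's barrel bolt by its upright knob, lift the sagging bolt so that its lug clears the bent-up lip of the keeper, and, without forcing it against the keeper, draw it right out towards the hinge; swing the gate ajar by the knob, about 60 mm open at its free edge and never wide open. Finish still holding the knob, keeping the sprung gate ajar with the tray out, and leave the jar, tape roll and carton undisturbed.

Things in the scene. Friction and masses are not known exactly. Their poses are not given: they have to be found in the camera images.
- locker: Low dark steel locker fixed to the bench, 180 deep (x) x 300 wide (y) x 150 mm high, cartons inside. Origin: centre of its underside on the bench. Its -x axis points out of its gated front (towards the robot), +y to the hinge side, z up. Its wooden jamb and hinge post reach 114 mm ahead (-x) of the origin. The gate is in its front plane, turning about a vertical axis through (-102, +130) mm in this frame.
- tray_slide (a joint): Travel of the aluminium catch tray (260 mm wide, 45 high, bottom 4 mm above the bench) that slides out under the gate along the locker's -x; 0 = in, 0.07 m = fully out at its stop. Friction about 2.5 N, stays where left. Even when in, the tray reaches 60 mm ahead of the gate's face.
- tray_grip (a point): Point to grip on the tray's black upright tab, 15 mm below the tab's top. The tab stands on the middle of the tray's front wall: 14 mm thick along the locker's x, 24 mm wide along its y, top 120 mm above the bench, 71 mm of it free above the tray rim. It is 53 mm ahead of the gate's front face when the tray is in. Its axes are the locker's.
- gate_hinge (a joint): Opening angle of the gate (rad): 0 = closed, grows as its free edge swings out along the locker's -x, stops at 1.0. A spring pulls it shut with 0.6 Nm when closed, rising 1.2 Nm per rad. 0.28 rad is about 60 mm open at the free edge.
- gate: Wooden frame gate with wire bars, 215 wide x 93 x 18 mm thick, its top rail 150 mm above the bench. Origin on the hinge axis, 55 mm above the bench; at rest its axes are the locker's, and the gate extends 215 mm along its -y to the free stile. Two oversize steel straps (tops 210 mm above the bench) on its top rail carry the bolt; one on each side of the knob, ending below the knob's grip.
- gate_edge (a point): Top of the gate's free edge, 215 mm from the hinge axis, 150 mm above the bench.
- bolt_draw (a joint): How far the bolt is drawn along the gate towards the hinge (gate's +y): 0 = fully shot, 0.05 m = stop. The lug meets the keeper's lip after about 8 mm unless lifted, the bolt is clear of the keeper from 0.027 m. Friction about 1.5 N, no spring.
- bolt_lift (a joint): How far the bolt is raised in its straps: 0 = sagging at the bottom, 0.022 m = top stop. The lug clears the lip from 0.012 m. It falls back by its weight (about 3 N) when let go.
- bolt: Steel barrel bolt, rod 12 mm in diameter and 165 mm long, along y on top of the gate, with a lug 8 mm long hanging 19 mm below the rod's axis at its free (-y) tip and an upright round knob. Origin on the rod's axis under the knob, 175 mm above the bench when sagging; the tip is 73 mm to -y of it. It rides on the gate and turns with it.
- knob (a point): Point to grip on the bolt's vertical knob: round, 18 mm in diameter, spanning 32 mm below to 23 mm above this point, on the gate's mid-plane; 240 mm above the bench when the bolt sags, 90 mm above the locker's roof. Its x and y axes are the gate's.
- keeper: Bent steel keeper on the jamb top beside the gate's free edge, open at the top, 44 mm along y. Origin: centre of its underside, 150 mm above the bench. Its bent-up lip, 6 mm thick, stands 13 mm to +y of the origin, 17 mm high; leaning a little outwards (to -y); two cheeks 45 mm high beyond it, before and behind the bolt, stop the gate from opening until the bolt is drawn out.
- jar: Closed clear jar with a yellow cap, 60 mm in diameter, 95 high, standing on the bench left of the locker; leave alone. Origin: centre of its underside.
- tape: Roll of brown tape lying flat, 100 mm in diameter, 30 high, on the bench right of the locker; leave alone. Origin: centre of its underside.
- carton: Cardboard carton, 90 x 60 x 40 mm, on the bench right of the locker; leave alone. Origin: centre of its underside.

How it is judged:
By the outcome, as a careful person would: the job done as asked, in the order asked, and still so for the second after the job is handed in, while the arm keeps its last pose, push and grip.
It also fails if it takes over 48 s, if anything falls off the work surface, if the arm or the gripper's body presses on something with over 40 N, if the wrist force passes 120 N, or if a joint passes its speed limit or range.

## Working session

There is one attempt and no reset: what is moved stays moved. The work goes in short steps, Python scripts to look and compute and a shell command to move; the robot and the scene stay as the last step left them, time stands still between calls to the robot, and variables do not carry over. Pictures are saved under pics/ and viewed, and the job is handed in when it is done.

```bash
mkdir -p pics; ls; python3 - <<'E'
from station import *
import cv2
for n in("side","top"):
    im=capture(n); cv2.imwrite(f"pics/{n}0.png",im[:,:,::-1]); print(n,camera_params(n))
s=sense();print({k:s[k] for k in("time_s","tcp_pos","ee_rot","wrist_force","gripper_width")},tcp_to_grasp)
E
```

```text
pics
side {'vfov': 57.6389331015155, 'cx': 256.80642700214673, 'cy': 189.03257884173985, 'R': array([[ 0.82880053, -0.55925197,  0.01808068],
       [-0.27163375, -0.43038581, -0.86080379],
       [ 0.48918788,  0.70852331, -0.5086157 ]]), 't': array([-0.48569052,  0.26466868,  0.64496456])}
top {'vfov': 53.47924060766657, 'cx': 254.82252587679068, 'cy': 189.4657196423867, 'R': array([[-0.02629133, -0.99915787,  0.0315011 ],
       [-0.98897807,  0.02140445, -0.14650676],
       [ 0.14570912, -0.03500575, -0.98870797]]), 't': array([-0.04679459,  0.59053877,  0.98235267])}
{'time_s': 0.1, 'tcp_pos': array([0.27148034, 0.56236975, 0.22158363]), 'ee_rot': array([[ 9.00483482e-01, -4.34889554e-01, -7.57220224e-04],
       [-4.34890202e-01, -9.00481692e-01, -1.79860768e-03],
       [ 1.00332744e-04,  1.94892416e-03, -9.99998096e-01]]), 'wrist_force': array([ 0.21196803, -0.38063628, -0.00114863]), 'gripper_width': 1.0026950537437767} -0.0187
```

View pics/side0.png

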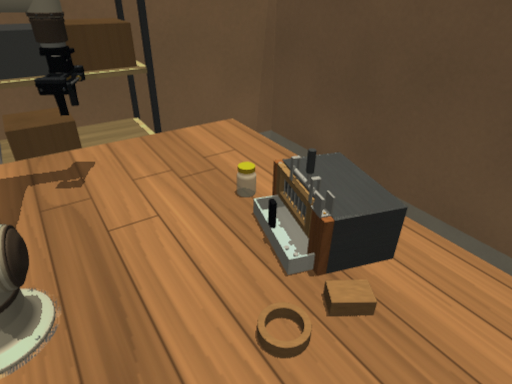

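View pics/top0.png

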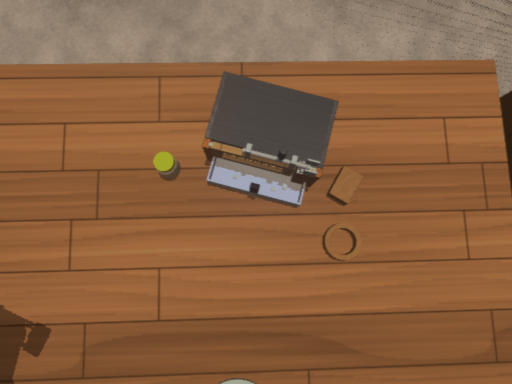

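The side view shows the locker at about (330,210), with the tab at (272,212) and the knob at (311,160). In the top view the tab is at (254,188), the knob at (282,154), and the roof corners are visible. I'll enlarge both pictures.

```bash
python3 - <<'E'
import cv2
a=cv2.imread("pics/top0.png")[60:220,190:350]; cv2.imwrite("pics/topz.png",cv2.resize(a,(600,600),interpolation=cv2.INTER_CUBIC))
a=cv2.imread("pics/side0.png")[140:280,240:410]; cv2.imwrite("pics/sidez.png",cv2.resize(a,(728,600),interpolation=cv2.INTER_CUBIC))
E
```

```text
(no output)
```

View pics/topz.png

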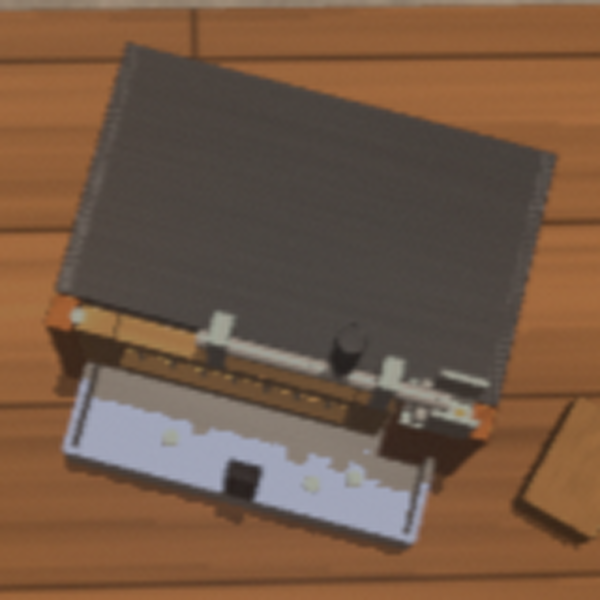

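View pics/sidez.png

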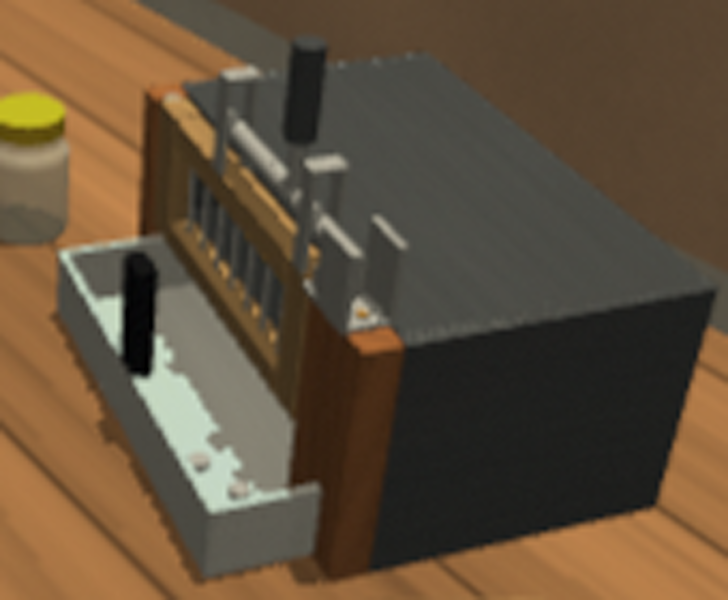

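```bash
cat > h.py <<'E'
import numpy as np
from station import camera_params
def ray(n,u,v):
    p=camera_params(n);f=192/np.tan(np.radians(p['vfov']/2))
    R=p['R'];c=-R.T@p['t'];d=R.T@np.array([(u-p['cx'])/f,(v-p['cy'])/f,1]);return c,d/np.linalg.norm(d)
def plane(n,u,v,z):
    c,d=ray(n,u,v);return c+d*(z-c[2])/d[2]
def tri(a,b):
    (c1,d1),(c2,d2)=ray('top',*a),ray('side',*b)
    A=np.stack([d1,-d2],1);s=np.linalg.lstsq(A,c2-c1,rcond=None)[0]
    p,q=c1+d1*s[0],c2+d2*s[1];return (p+q)/2,np.linalg.norm(p-q)
def tz(u,v):return (190+u/3.75-.3,60+v/3.75-.3)
def sz(u,v):return (240+u/4.282-.3,140+v/4.286-.3)
E
python3 - <<'E'
from h import *
np.set_printoptions(precision=4,suppress=True)
C=[plane('top',*tz(*p),.15) for p in[(133,45),(553,153),(500,405),(62,292)]]
for c in C:print(c)
for a,b in[(0,1),(3,2),(3,0),(2,1)]:
    d=C[b]-C[a];print(np.linalg.norm(d),np.degrees(np.arctan2(d[1],d[0])))
print('roof side',[plane('side',*sz(*p),.15) for p in[(714,291),(405,338),(425,57)]])
print('knobtop',plane('top',*tz(352,330),.263),plane('side',*sz(308,44),.263),tri(tz(352,330),sz(308,44)))
print('tabtop',plane('top',*tz(243,468),.12),plane('side',*sz(140,258),.12),tri(tz(243,468),sz(140,258)))
print('cams',ray('top',0,0)[0],ray('side',0,0)[0])
E
```

```text
[0.8755 0.0097 0.15  ]
[ 0.7955 -0.2705  0.15  ]
[ 0.6239 -0.2256  0.15  ]
[0.7049 0.0586 0.15  ]
0.2914282172425226 -105.92353265146228
0.295565662845108 -105.90349942166038
0.17746350915085116 -15.993546741533448
0.1774033604884084 -14.65720668527208
roof side [array([ 0.7886, -0.2765,  0.15  ]), array([ 0.6258, -0.2212,  0.15  ]), array([0.8698, 0.0054, 0.15  ])]
knobtop [ 0.6466 -0.1175  0.263 ] [ 0.6377 -0.1219  0.263 ] (array([ 0.6457, -0.1166,  0.2596]), np.float64(0.004254165264881101))
tabtop [ 0.5906 -0.0578  0.12  ] [ 0.5896 -0.0573  0.12  ] (array([ 0.5901, -0.0575,  0.12  ]), np.float64(0.001151668815584934))
cams [ 0.4397 -0.025   1.0593] [ 0.1589 -0.6147  0.5646]
```

```bash
python3 - <<'E'
import cv2,numpy as np
a=cv2.imread("pics/top0.png")[135:200,240:300]; a=np.clip(a.astype(float)*2.2,0,255).astype('uint8'); x=cv2.resize(a,(540,585),interpolation=cv2.INTER_NEAREST)
b=cv2.imread("pics/side0.png")[145:205,290:320]; y=cv2.resize(np.clip(b.astype(float)*2,0,255).astype('uint8'),(250,500),interpolation=cv2.INTER_NEAREST)
c=np.zeros((585,800,3),'uint8');c[:,:540]=x;c[:500,550:]=y;cv2.imwrite("pics/z2.png",c)
E
```

```text
(no output)
```

View pics/z2.png

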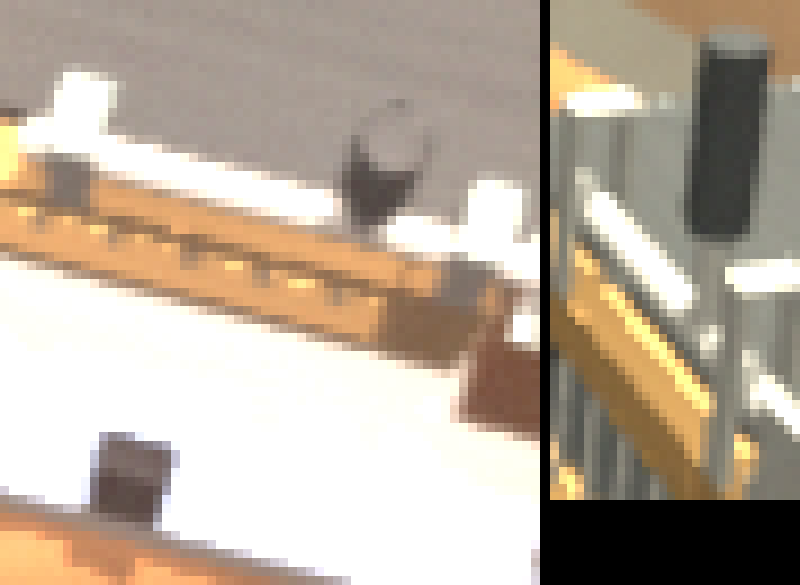

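```bash
python3 - <<'E'
from h import *
np.set_printoptions(precision=4,suppress=True)
k=(283.1,150.1);s=(311.9,149.9)
K=plane('top',*k,.263);K2=plane('side',*s,.263);T=plane('top',254.9,185.0,.12)
print(K,K2,tri(k,s),T)
for yaw in(-15,-15.9,-17):
  a=np.radians(yaw);x=np.array([np.cos(a),np.sin(a),0]);y=np.array([-x[1],x[0],0]);Km=(K+K2)/2
  print(yaw,x,(K-T)@x,(K2-T)@x,(K-T)@y,(K2-T)@y)
# tray front wall top edge at z=.049: topz (63,455)-(415,545)
A=plane('top',*tz(64,452),.049);B=plane('top',*tz(416,543),.049);d=A-B;print(A,B,np.linalg.norm(d),np.degrees(np.arctan2(d[1],d[0]))-90,(A+B)/2)
E
```

```text
[ 0.6413 -0.1163  0.263 ] [ 0.6384 -0.1219  0.263 ] (array([ 0.6425, -0.117 ,  0.26  ]), np.float64(0.001108695210893252)) [ 0.5893 -0.0588  0.12  ]
-15 [ 0.9659 -0.2588  0.    ] 0.06505003154916605 0.06374500450968011 -0.04214792455921747 -0.04832972947800882
-15.9 [ 0.9617 -0.274   0.    ] 0.06570403731329225 0.06449627084317275 -0.04112096338767474 -0.04732250414634412
-17 [ 0.9563 -0.2924  0.    ] 0.06648134618171099 0.06539285600981572 -0.03985203582082709 -0.04607561973794991
[0.6163 0.0674 0.049 ] [ 0.5452 -0.1823  0.049 ] 0.25964007418988205 -15.89317585205987 [ 0.5808 -0.0575  0.049 ]
```

```bash
python3 -m inch '[{"x":0.38,"y":-0.74,"az":0.5},{"x":0.38,"y":-0.74,"az":0.49},{"x":0.38,"y":-0.74},{"x":0.38,"y":-0.74},{"x":0.38,"y":-0.74},{"x":0.38,"y":-0.74},{"x":0.38,"y":-0.74},{"x":0.38,"y":-0.74},{"x":0.38,"y":-0.74},{"x":0.38,"y":-0.74},{"x":0.38,"y":-0.74},{"x":0.38,"y":-0.74}]'
```

```text
$[0]: bad value
```

```bash
python3 -m inch '[{"jaw":0,"x":0.38,"y":-0.74,"z":0,"ax":0,"ay":0,"az":0.5},{"jaw":0,"x":0.38,"y":-0.74,"z":0,"ax":0,"ay":0,"az":0.49},{"jaw":0,"x":0.38,"y":-0.74,"z":0,"ax":0,"ay":0,"az":0},{"jaw":0,"x":0.38,"y":-0.74,"z":0,"ax":0,"ay":0,"az":0}]'
```

```text
time_s: 0.6
tcp_pos: [0.3625, 0.3815, 0.2182]
ee_rot: [[0.965, -0.263, -0.002], [-0.263, -0.965, -0.006], [-0.001, 0.007, -1.0]]
wrist_force: [0.7, -0.5, 0.2]
gripper_width: 0.998
```

```bash
python3 -m inch '[{"jaw":0,"x":0.42,"y":-0.81,"z":0.03,"ax":0,"ay":0,"az":-0.06},{"jaw":0,"x":0.42,"y":-0.81,"z":0.03,"ax":0,"ay":0,"az":0},{"jaw":0,"x":0.42,"y":-0.81,"z":0.03,"ax":0,"ay":0,"az":0},{"jaw":0,"x":0.42,"y":-0.81,"z":0.03,"ax":0,"ay":0,"az":0},{"jaw":0,"x":0.42,"y":-0.81,"z":0.03,"ax":0,"ay":0,"az":0},{"jaw":0,"x":0.42,"y":-0.81,"z":0.03,"ax":0,"ay":0,"az":0},{"jaw":0,"x":0.42,"y":-0.81,"z":0.03,"ax":0,"ay":0,"az":0},{"jaw":0,"x":0.42,"y":-0.81,"z":0.03,"ax":0,"ay":0,"az":0},{"jaw":0,"x":0.2,"y":-0.4,"z":0.03,"ax":0,"ay":0,"az":0},{"jaw":0,"x":0,"y":0,"z":0,"ax":0,"ay":0,"az":0}]'
```

```text
time_s: 1.85
tcp_pos: [0.5792, -0.0495, 0.231]
ee_rot: [[0.961, -0.277, -0.009], [-0.277, -0.961, -0.008], [-0.006, 0.01, -1.0]]
wrist_force: [-0.5, 0.7, 0.4]
gripper_width: 1.003
```

```bash
python3 -m inch '[{"jaw":0,"x":0.18,"y":-0.14,"z":0,"ax":0,"ay":0,"az":0},{"jaw":0,"x":0,"y":0,"z":-0.5,"ax":0,"ay":0,"az":0},{"jaw":0,"x":0,"y":0,"z":-0.5,"ax":0,"ay":0,"az":0},{"jaw":0,"x":0,"y":0,"z":0,"ax":0,"ay":0,"az":0}]'; python3 - <<'E'
from station import *
import cv2,numpy as np
s=cv2.resize(capture("side")[100:280,180:360,::-1],(400,400),interpolation=cv2.INTER_CUBIC)
t=cv2.resize(capture("top")[100:240,180:320,::-1],(400,400),interpolation=cv2.INTER_CUBIC)
cv2.imwrite("pics/a1.png",np.hstack([s,t]));print(sense()["tcp_pos"])
E
```

```text
time_s: 2.35
tcp_pos: [0.591, -0.0559, 0.1697]
ee_rot: [[0.962, -0.273, -0.008], [-0.273, -0.962, -0.008], [-0.006, 0.01, -1.0]]
wrist_force: [-0.0, -0.1, -0.4]
gripper_width: 1.0
[ 0.59304398 -0.05597212  0.17269678]
```

View pics/a1.png

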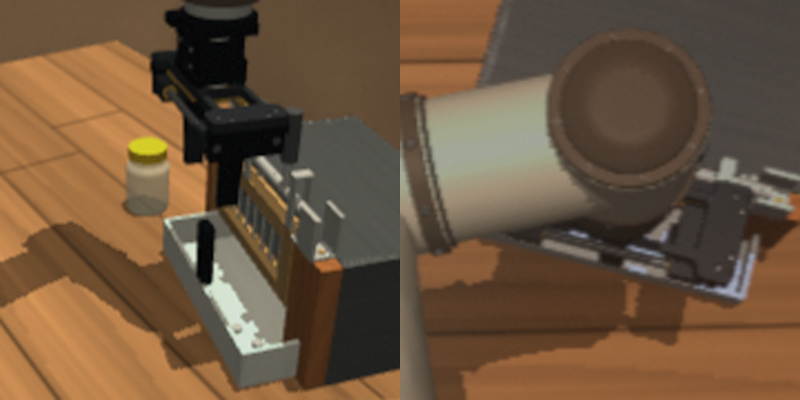

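```bash
cat >> h.py <<'E'
def proj(n,P):
    p=camera_params(n);f=192/np.tan(np.radians(p['vfov']/2));c=p['R']@np.array(P)+p['t'];return p['cx']+f*c[0]/c[2],p['cy']+f*c[1]/c[2]
E
python3 - <<'E'
from h import *
from station import sense
s=sense();P=s['tcp_pos'];R=s['ee_rot']
for d in(0,.0435,-.0435,.0585,-.0585):
  u,v=proj('side',P+R[:,1]*d);print(d,[(u-180)*400/180,(v-100)*400/180])
for d in(0,.0435,-.0435,.0585,-.0585):
  u,v=proj('top',P+R[:,1]*d);print(d,[(u-180)*400/140+400,(v-100)*400/140])
E
```

```text
0 [np.float64(209.33067974852796), np.float64(177.69402508116332)]
0.0435 [np.float64(224.7751062963649), np.float64(197.79910695868764)]
-0.0435 [np.float64(195.19114673934016), np.float64(159.28761368225702)]
0.0585 [np.float64(230.436598137936), np.float64(205.16906379529593)]
-0.0585 [np.float64(190.58846677406615), np.float64(153.2959857463636)]
0 [np.float64(612.5429201692143), np.float64(228.43344006253403)]
0.0435 [np.float64(663.5617449480028), np.float64(241.4497921553243)]
-0.0435 [np.float64(561.5914879310874), np.float64(215.43428172207905)]
0.0585 [np.float64(681.1700934794208), np.float64(245.94218227311447)]
-0.0585 [np.float64(544.0376304387319), np.float64(210.95579381692136)]
```

```bash
python3 - <<'E'
from h import *
from station import sense
s=sense();P=s['tcp_pos'];R=s['ee_rot']
for a in(-.095,.095):
 for b in (-.0375,.0375):
  for sw in(0,1):
   Q=P-R[:,2]*.07+(R[:,1]*a+R[:,0]*b if not sw else R[:,0]*a+R[:,1]*b)
   u,v=proj('side',Q);print('ylong' if not sw else 'xlong',a,b,[int((u-180)*400/180),int((v-100)*400/180)])
E
```

```text
ylong -0.095 -0.0375 [148, 85]
xlong -0.095 -0.0375 [110, 112]
ylong -0.095 0.0375 [213, 78]
xlong -0.095 0.0375 [130, 143]
ylong 0.095 -0.0375 [210, 163]
xlong 0.095 -0.0375 [282, 91]
ylong 0.095 0.0375 [287, 152]
xlong 0.095 0.0375 [315, 119]
```

```bash
python3 -m inch '[{"jaw":0,"x":-0.08,"y":-0.02,"z":-0.4,"ax":0,"ay":0,"az":0},{"jaw":0,"x":0,"y":0,"z":-0.4,"ax":0,"ay":0,"az":0},{"jaw":0,"x":0,"y":0,"z":-0.4,"ax":0,"ay":0,"az":0},{"jaw":0,"x":0,"y":0,"z":-0.1,"ax":0,"ay":0,"az":0},{"jaw":0,"x":0,"y":0,"z":0,"ax":0,"ay":0,"az":0}]'
```

```text
time_s: 3.08
tcp_pos: [0.5951, -0.0552, 0.1029]
ee_rot: [[0.963, -0.268, 0.017], [-0.268, -0.964, -0.007], [0.018, 0.002, -1.0]]
wrist_force: [0.2, -0.7, -0.5]
gripper_width: 1.001
```

```bash
python3 -m inch '[{"jaw":0,"x":-0.12,"y":-0.04,"z":-0.25,"ax":0,"ay":0.08,"az":0},{"jaw":0,"x":0,"y":0,"z":0,"ax":0,"ay":0,"az":0}]'
```

```text
time_s: 3.32
tcp_pos: [0.5886, -0.0575, 0.089]
ee_rot: [[0.964, -0.267, 0.006], [-0.267, -0.964, -0.006], [0.007, 0.005, -1.0]]
wrist_force: [0.3, 0.5, -0.6]
gripper_width: 0.999
```

Now I'll close the jaws on the tab.

```bash
python3 -m inch '[{"jaw":230,"x":0,"y":0,"z":0,"ax":0,"ay":0,"az":-0.04},{"jaw":230,"x":0,"y":0,"z":0,"ax":0,"ay":0,"az":0},{"jaw":230,"x":0,"y":0,"z":0,"ax":0,"ay":0,"az":0},{"jaw":230,"x":0,"y":0,"z":0,"ax":0,"ay":0,"az":0},{"jaw":230,"x":0,"y":0,"z":0,"ax":0,"ay":0,"az":0}]'
```

```text
time_s: 3.95
tcp_pos: [0.5895, -0.0576, 0.0902]
ee_rot: [[0.962, -0.274, 0.008], [-0.274, -0.962, -0.006], [0.01, 0.004, -1.0]]
wrist_force: [-0.1, -0.3, -0.9]
gripper_width: 0.518
```

```bash
python3 -m inch '[{"jaw":230,"x":0,"y":0,"z":0,"ax":0,"ay":0,"az":0},{"jaw":230,"x":0,"y":0,"z":0,"ax":0,"ay":0,"az":0},{"jaw":230,"x":0,"y":0,"z":0,"ax":0,"ay":0,"az":0},{"jaw":230,"x":0,"y":0,"z":0,"ax":0,"ay":0,"az":0}]'
```

```text
time_s: 4.45
tcp_pos: [0.5891, -0.0585, 0.0902]
ee_rot: [[0.962, -0.275, 0.007], [-0.274, -0.962, -0.007], [0.009, 0.005, -1.0]]
wrist_force: [0.2, 0.4, 0.4]
gripper_width: 0.27
```

```bash
python3 -m inch '[{"jaw":230,"x":0,"y":0,"z":0,"ax":0,"ay":0,"az":0},{"jaw":230,"x":-0.16,"y":0.046,"z":0,"ax":0,"ay":0,"az":0},{"jaw":230,"x":-0.16,"y":0.046,"z":0,"ax":0,"ay":0,"az":0},{"jaw":230,"x":-0.16,"y":0.046,"z":0,"ax":0,"ay":0,"az":0},{"jaw":230,"x":-0.16,"y":0.046,"z":0,"ax":0,"ay":0,"az":0},{"jaw":230,"x":-0.16,"y":0.046,"z":0,"ax":0,"ay":0,"az":0}]'
```

```text
time_s: 5.2
tcp_pos: [0.5403, -0.0443, 0.0902]
ee_rot: [[0.962, -0.274, 0.011], [-0.274, -0.962, -0.008], [0.013, 0.004, -1.0]]
wrist_force: [2.2, -3.5, -2.1]
gripper_width: 0.271
```

```bash
python3 -m inch '[{"jaw":230,"x":-0.11,"y":0.031,"z":0,"ax":0,"ay":0,"az":0},{"jaw":230,"x":-0.11,"y":0.031,"z":0,"ax":0,"ay":0,"az":0},{"jaw":230,"x":-0.08,"y":0.023,"z":0,"ax":0,"ay":0,"az":0},{"jaw":230,"x":-0.05,"y":0.014,"z":0,"ax":0,"ay":0,"az":0}]'
```

```text
time_s: 5.7
tcp_pos: [0.5269, -0.0404, 0.0904]
ee_rot: [[0.962, -0.271, 0.032], [-0.27, -0.963, -0.011], [0.034, 0.002, -0.999]]
wrist_force: [9.7, -8.7, -7.7]
gripper_width: 0.272
```

```bash
python3 -m inch '[{"jaw":230,"x":-0.1,"y":0.028,"z":0,"ax":0,"ay":0,"az":0},{"jaw":230,"x":-0.1,"y":0.028,"z":0,"ax":0,"ay":0,"az":0}]'
python3 - <<'E'
from station import *
import cv2,numpy as np
s=cv2.resize(capture("side")[100:280,180:360,::-1],(400,400),interpolation=cv2.INTER_CUBIC)
t=cv2.resize(capture("top")[100:240,180:320,::-1],(400,400),interpolation=cv2.INTER_CUBIC)
cv2.imwrite("pics/a2.png",np.hstack([s,t]));print(sense()["tcp_pos"])
E
```

```text
time_s: 5.95
tcp_pos: [0.5261, -0.04, 0.0907]
ee_rot: [[0.962, -0.268, 0.055], [-0.267, -0.963, -0.014], [0.057, -0.001, -0.998]]
wrist_force: [19.9, -18.9, -18.1]
gripper_width: 0.271
[ 0.52599767 -0.03996793  0.09073613]
```

View pics/a2.png

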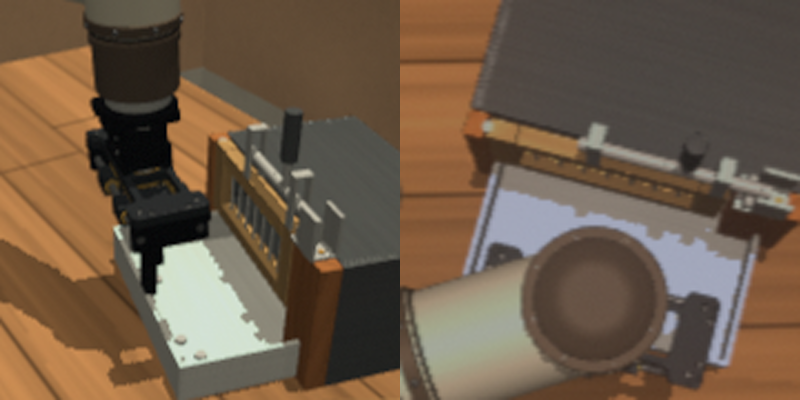

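```bash
python3 -m inch '[{"jaw":230,"x":0,"y":0,"z":0,"ax":0,"ay":0.1,"az":0},{"jaw":230,"x":0,"y":0,"z":0,"ax":0,"ay":0.05,"az":0},{"jaw":230,"x":0,"y":0,"z":0,"ax":0,"ay":0,"az":0}]'
```

```text
time_s: 6.42
tcp_pos: [0.5261, -0.0402, 0.0907]
ee_rot: [[0.963, -0.27, 0.029], [-0.269, -0.963, -0.014], [0.032, 0.005, -0.999]]
wrist_force: [2.3, -2.6, -1.8]
gripper_width: 0.276
```

```bash
python3 -m inch '[{"jaw":0,"x":0,"y":0,"z":0,"ax":0,"ay":0,"az":0},{"jaw":0,"x":0,"y":0,"z":0,"ax":0,"ay":0.1,"az":0},{"jaw":0,"x":0,"y":0,"z":0,"ax":0,"ay":0,"az":0},{"jaw":0,"x":0,"y":0,"z":0.3,"ax":0,"ay":0,"az":0},{"jaw":0,"x":0,"y":0,"z":0.8,"ax":0,"ay":0,"az":0},{"jaw":0,"x":0,"y":0,"z":0.9,"ax":0,"ay":0,"az":0},{"jaw":0,"x":-0.5,"y":0.4,"z":0.9,"ax":0,"ay":0,"az":0},{"jaw":0,"x":-0.5,"y":0.4,"z":0.5,"ax":0,"ay":0,"az":-0.9},{"jaw":0,"x":-0.5,"y":0.4,"z":0.2,"ax":0,"ay":0,"az":-0.9},{"jaw":0,"x":-0.5,"y":0.4,"z":0,"ax":0,"ay":0,"az":-0.9},{"jaw":0,"x":0,"y":0,"z":0,"ax":0,"ay":0,"az":-0.9}]'
python3 - <<'E'
from station import *
import cv2,numpy as np
S=capture("side")[:,:,::-1];T=capture("top")[:,:,::-1]
cv2.imwrite("pics/S3.png",S);cv2.imwrite("pics/T3.png",T)
s=cv2.resize(S[100:280,180:360],(400,400),interpolation=cv2.INTER_CUBIC)
t=cv2.resize(T[80:240,180:340],(400,400),interpolation=cv2.INTER_CUBIC)
cv2.imwrite("pics/a3.png",np.hstack([s,t]));print(sense()["tcp_pos"],sense()['joints'])
E
```

```text
time_s: 7.8
tcp_pos: [0.3998, 0.0584, 0.3094]
ee_rot: [[0.606, -0.795, -0.003], [-0.795, -0.606, -0.006], [0.003, 0.006, -1.0]]
wrist_force: [1.3, 0.4, 0.3]
gripper_width: 1.0
[0.40100911 0.05785919 0.30910978] [ 31.6154906   -3.43035339 -18.47956707   0.22123875 -75.3002732
   5.85696083]
```

View pics/a3.png

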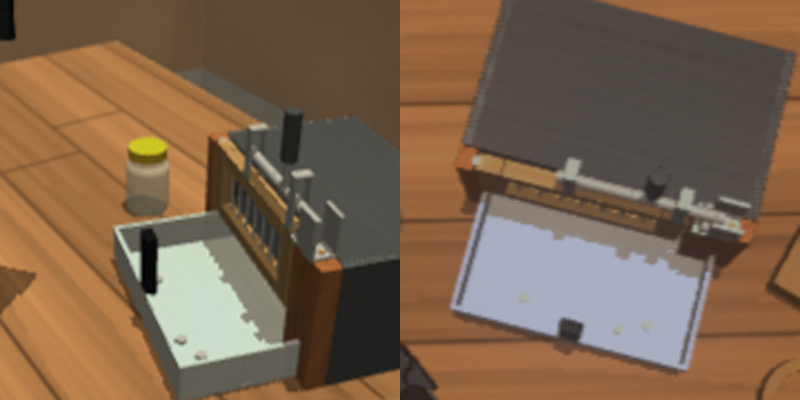

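```bash
python3 - <<'E'
from h import *
import cv2
A=cv2.imread("pics/top0.png").astype(float);B=cv2.imread("pics/T3.png").astype(float)
def z(im,u,v):
    a=im[v-15:v+15,u-20:u+20]; return cv2.resize(np.clip(a*2.2,0,255).astype('uint8'),(400,300),interpolation=cv2.INTER_NEAREST)
cv2.imwrite("pics/z3.png",np.hstack([z(A,254,187),z(B,248,211)]))
E
```

```text
(no output)
```

View pics/z3.png

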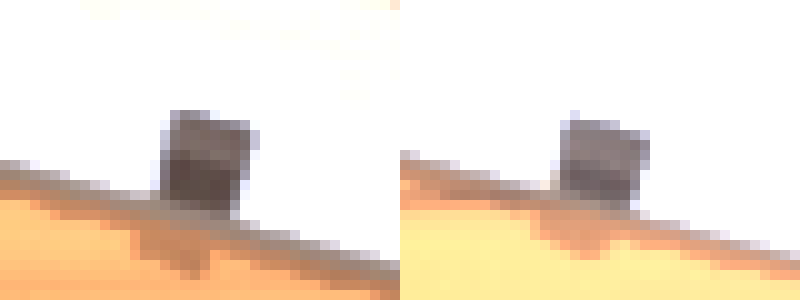

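```bash
python3 - <<'E'
from h import *
a=plane('top',255.35,183.9,.12);b=plane('top',248.85,208.4,.12);d=b-a;print(a,b,d,np.linalg.norm(d))
# tray wall line check, full-res zoom a3 top: scale 2.5, origin(180,80)
A=plane('top',180+53/2.5,80+309/2.5,.049);B=plane('top',180+288/2.5,80+369/2.5,.049);print((A+B)/2)
E
```

```text
[ 0.59210572 -0.05994998  0.12      ] [ 0.53107655 -0.0422407   0.12      ] [-0.06102917  0.01770928  0.        ] 0.06354666056564826
[ 0.51889031 -0.0412691   0.049     ]
```

```bash
python3 -m inch '[{"jaw":0,"x":0,"y":0,"z":0,"ax":0,"ay":0,"az":-0.9},{"jaw":0,"x":0.45,"y":-0.33,"z":0,"ax":0,"ay":0,"az":-0.9},{"jaw":0,"x":0.45,"y":-0.33,"z":0,"ax":0,"ay":0,"az":-0.9},{"jaw":0,"x":0.45,"y":-0.33,"z":0,"ax":0,"ay":0,"az":-0.9},{"jaw":0,"x":0.45,"y":-0.33,"z":0,"ax":0,"ay":0,"az":-0.9},{"jaw":0,"x":0.45,"y":-0.33,"z":0,"ax":0,"ay":0,"az":-0.8},{"jaw":0,"x":0.45,"y":-0.33,"z":0,"ax":0,"ay":0,"az":0},{"jaw":0,"x":0,"y":0,"z":0,"ax":0,"ay":0,"az":0}]'
```

```text
time_s: 8.9
tcp_pos: [0.5683, -0.0671, 0.3052]
ee_rot: [[-0.274, -0.962, -0.014], [-0.962, 0.274, -0.0], [0.004, 0.013, -1.0]]
wrist_force: [-0.8, 0.1, -0.4]
gripper_width: 1.005
```

```bash
python3 -m inch '[{"jaw":0,"x":0.4,"y":-0.28,"z":0,"ax":0,"ay":0,"az":0},{"jaw":0,"x":0.4,"y":-0.28,"z":0,"ax":0,"ay":0,"az":0},{"jaw":0,"x":0.35,"y":-0.25,"z":0,"ax":0,"ay":0,"az":0},{"jaw":0,"x":0,"y":0,"z":0,"ax":0,"ay":-0.05,"az":0},{"jaw":0,"x":0,"y":0,"z":0,"ax":0,"ay":0,"az":0}]'
```

```text
time_s: 9.52
tcp_pos: [0.6366, -0.1163, 0.3032]
ee_rot: [[-0.265, -0.964, -0.01], [-0.964, 0.265, 0.001], [0.002, 0.01, -1.0]]
wrist_force: [-0.4, 0.5, 0.3]
gripper_width: 0.998
```

```bash
python3 -m inch '[{"jaw":0,"x":0.06,"y":-0.04,"z":-0.1,"ax":0,"ay":-0.05,"az":-0.05},{"jaw":0,"x":0,"y":0,"z":0,"ax":0,"ay":0,"az":0}]'
python3 - <<'E'
from h import *
from station import *
import cv2
S=capture("side")[:,:,::-1]
s=cv2.resize(S[80:240,220:400],(720,640),interpolation=cv2.INTER_CUBIC)[:600]
st=sense();P=st['tcp_pos'];R=st['ee_rot']
s=np.ascontiguousarray(s)
for Q,c in[(P,(0,0,255)),(P+R[:,1]*.0435,(0,255,0)),(P-R[:,1]*.0435,(0,255,0)),(np.array([P[0],P[1],.263]),(255,0,0))]:
  u,v=proj('side',Q);cv2.circle(s,(int((u-220)*4),int((v-80)*4)),3,c,-1)
cv2.imwrite("pics/a4.png",s);print(P)
E
```

```text
time_s: 9.78
tcp_pos: [0.6392, -0.1178, 0.2973]
ee_rot: [[-0.272, -0.962, -0.001], [-0.962, 0.272, 0.001], [-0.001, 0.001, -1.0]]
wrist_force: [-0.1, -0.3, -0.0]
gripper_width: 1.003
[ 0.6394585  -0.11779965  0.29794683]
```

View pics/a4.png

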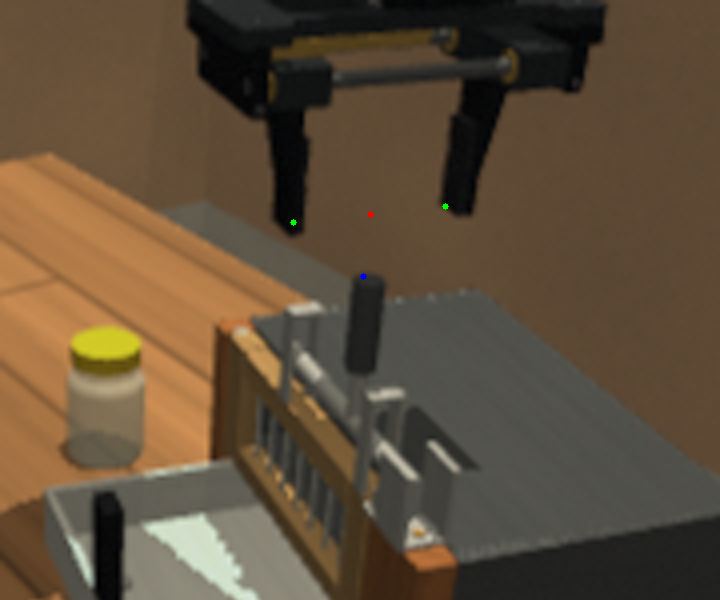

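```bash
python3 -m inch '[{"jaw":0,"x":0,"y":-0.03,"z":-0.4,"ax":0,"ay":0,"az":0},{"jaw":0,"x":0,"y":0,"z":-0.4,"ax":0,"ay":0,"az":0},{"jaw":0,"x":0,"y":0,"z":-0.3,"ax":0,"ay":0,"az":0},{"jaw":0,"x":0,"y":0,"z":0,"ax":0,"ay":0,"az":0}]'
```

```text
time_s: 10.32
tcp_pos: [0.6392, -0.1189, 0.2325]
ee_rot: [[-0.269, -0.963, 0.004], [-0.963, 0.269, 0.001], [-0.002, -0.003, -1.0]]
wrist_force: [0.4, -1.2, 0.6]
gripper_width: 0.999
```

```bash
python3 -m inch '[{"jaw":0,"x":0,"y":0,"z":-0.16,"ax":0,"ay":0.02,"az":-0.03},{"jaw":100,"x":0,"y":0,"z":0,"ax":0,"ay":0,"az":0},{"jaw":180,"x":0,"y":0,"z":0,"ax":0,"ay":0,"az":0},{"jaw":180,"x":0,"y":0,"z":0,"ax":0,"ay":0,"az":0},{"jaw":180,"x":0,"y":0,"z":0,"ax":0,"ay":0,"az":0},{"jaw":180,"x":0,"y":0,"z":0,"ax":0,"ay":0,"az":0},{"jaw":180,"x":0,"y":0,"z":0,"ax":0,"ay":0,"az":0},{"jaw":180,"x":0,"y":0,"z":0,"ax":0,"ay":0,"az":0}]'
python3 - <<'E'
from station import *
import cv2
cv2.imwrite("pics/a5.png",cv2.resize(capture("side")[100:220,240:360,::-1],(600,600),interpolation=cv2.INTER_CUBIC))
E
```

```text
time_s: 11.32
tcp_pos: [0.6407, -0.1189, 0.2261]
ee_rot: [[-0.274, -0.962, 0.006], [-0.962, 0.274, 0.0], [-0.002, -0.006, -1.0]]
wrist_force: [-0.5, -0.2, -0.5]
gripper_width: 0.327
```

View pics/a5.png

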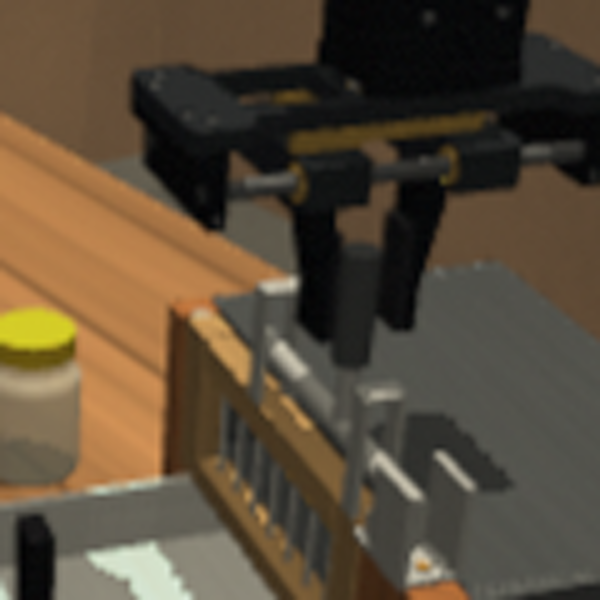

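```bash
python3 - <<'E'
from h import *
from station import *
s=sense();P=s['tcp_pos'];R=s['ee_rot']
f=lambda Q:[int((a-b)*5) for a,b in zip(proj('side',Q),(240,100))]
print(P,f(P),[f(P+R[:,1]*k*.0142) for k in(1,-1)],f(P+R[:,0]*.0095+R[:,1]*.0142),f(P+R[:,0]*.0095-R[:,1]*.0142))
for y in(0,-.003,-.006,.003):
  Q=np.array([.640+y*.274,-.119+y*.96,.263]);B=Q.copy();B[2]=.208;print(y,f(Q),f(B))
E
```

```text
[ 0.64072957 -0.11888632  0.22611589] [350, 323] [[320, 327], [379, 319]] [329, 337] [389, 328]
0 [357, 246] [345, 361]
-0.003 [360, 249] [348, 364]
-0.006 [363, 251] [351, 367]
0.003 [354, 243] [342, 358]
```

```bash
python3 -m inch '[{"jaw":180,"x":-0.02,"y":-0.065,"z":-0.03,"ax":0,"ay":0.03,"az":0},{"jaw":230,"x":0,"y":0,"z":0,"ax":0,"ay":0,"az":0},{"jaw":230,"x":0,"y":0,"z":0,"ax":0,"ay":0,"az":0},{"jaw":230,"x":0,"y":0,"z":0,"ax":0,"ay":0,"az":0},{"jaw":230,"x":0,"y":0,"z":0,"ax":0,"ay":0,"az":0}]'
python3 - <<'E'
from station import *
import cv2
cv2.imwrite("pics/a6.png",cv2.resize(capture("side")[100:220,240:360,::-1],(600,600),interpolation=cv2.INTER_CUBIC))
E
```

```text
time_s: 12.0
tcp_pos: [0.6398, -0.1231, 0.2242]
ee_rot: [[-0.274, -0.962, 0.001], [-0.962, 0.274, 0.0], [-0.001, -0.001, -1.0]]
wrist_force: [0.4, -0.2, 0.0]
gripper_width: 0.2
```

View pics/a6.png

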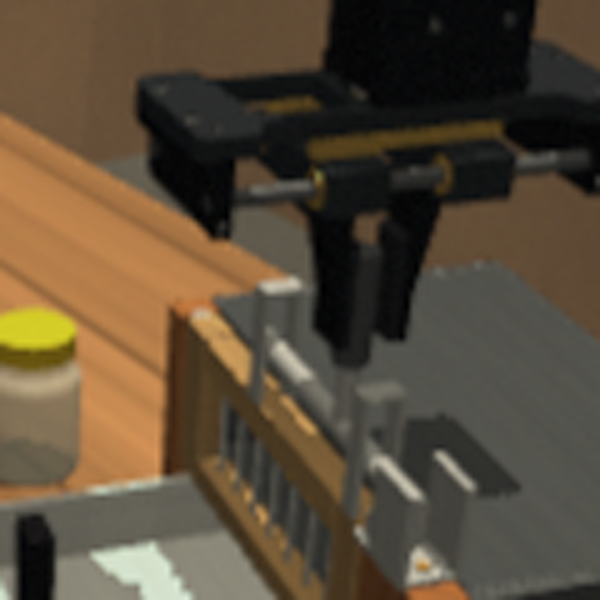

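```bash
python3 -m inch '[{"jaw":255,"x":0,"y":0,"z":0,"ax":0,"ay":0,"az":0},{"jaw":255,"x":0,"y":0,"z":0,"ax":0,"ay":0,"az":0},{"jaw":255,"x":0,"y":0,"z":0.08,"ax":0,"ay":0,"az":0},{"jaw":255,"x":0,"y":0,"z":0.08,"ax":0,"ay":0,"az":0}]'
```

```text
time_s: 12.55
tcp_pos: [0.6397, -0.1231, 0.2328]
ee_rot: [[-0.274, -0.962, 0.0], [-0.962, 0.274, 0.001], [-0.001, 0.0, -1.0]]
wrist_force: [1.5, -0.5, -2.9]
gripper_width: 0.195
```

```bash
python3 -m inch '[{"jaw":255,"x":0,"y":0,"z":0.09,"ax":0,"ay":0,"az":0},{"jaw":255,"x":0,"y":0,"z":0.07,"ax":0,"ay":0,"az":0},{"jaw":255,"x":0,"y":0,"z":0,"ax":0,"ay":0,"az":0}]'
python3 - <<'E'
from station import *
import cv2
cv2.imwrite("pics/a7.png",cv2.resize(capture("side")[100:220,240:360,::-1],(600,600),interpolation=cv2.INTER_CUBIC))
E
```

```text
time_s: 12.92
tcp_pos: [0.6398, -0.1231, 0.2432]
ee_rot: [[-0.274, -0.962, 0.0], [-0.962, 0.274, 0.001], [-0.001, -0.0, -1.0]]
wrist_force: [0.4, -1.5, -2.8]
gripper_width: 0.194
```

View pics/a7.png

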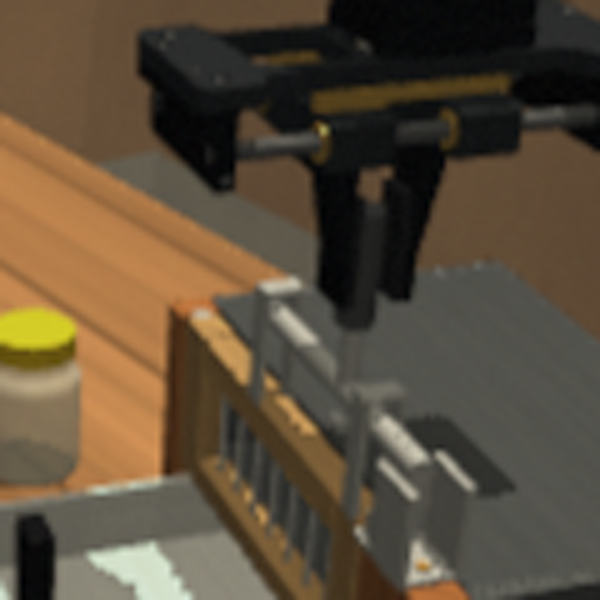

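```bash
python3 -m inch '[{"jaw":255,"x":0,"y":0,"z":-0.02,"ax":0,"ay":0,"az":0},{"jaw":255,"x":0.037,"y":0.128,"z":0,"ax":0,"ay":0,"az":0},{"jaw":255,"x":0.037,"y":0.128,"z":0,"ax":0,"ay":0,"az":0}]'
```

```text
time_s: 13.35
tcp_pos: [0.644, -0.1082, 0.2416]
ee_rot: [[-0.276, -0.961, -0.001], [-0.961, 0.276, -0.001], [0.001, 0.0, -1.0]]
wrist_force: [1.4, -3.0, -3.1]
gripper_width: 0.196
```

```bash
python3 -m inch '[{"jaw":255,"x":0.037,"y":0.128,"z":0,"ax":0,"ay":0,"az":0},{"jaw":255,"x":0.037,"y":0.128,"z":0,"ax":0,"ay":0,"az":0},{"jaw":255,"x":0.037,"y":0.128,"z":0,"ax":0,"ay":0,"az":0}]'
```

```text
time_s: 13.72
tcp_pos: [0.6512, -0.0834, 0.2416]
ee_rot: [[-0.275, -0.961, -0.001], [-0.961, 0.275, -0.001], [0.002, 0.001, -1.0]]
wrist_force: [1.2, -2.5, -0.9]
gripper_width: 0.196
```

```bash
python3 -m inch '[{"jaw":255,"x":0.025,"y":0.09,"z":0,"ax":0,"ay":0,"az":0},{"jaw":255,"x":0.018,"y":0.065,"z":0,"ax":0,"ay":0,"az":0},{"jaw":255,"x":0,"y":0,"z":0,"ax":0,"ay":0,"az":0}]'
```

```text
time_s: 14.1
tcp_pos: [0.653, -0.0768, 0.2419]
ee_rot: [[-0.275, -0.961, -0.005], [-0.961, 0.275, -0.008], [0.009, 0.002, -1.0]]
wrist_force: [1.9, -3.5, -2.9]
gripper_width: 0.195
```

```bash
python3 -m inch '[{"jaw":255,"x":0.02,"y":0.07,"z":0,"ax":0,"ay":0,"az":0}]'
python3 - <<'E'
from station import *
import cv2,numpy as np
s=cv2.resize(capture("side")[100:220,240:360,::-1],(400,400),interpolation=cv2.INTER_CUBIC)
t=cv2.resize(capture("top")[80:240,180:340,::-1],(400,400),interpolation=cv2.INTER_CUBIC)
cv2.imwrite("pics/a8.png",np.hstack([s,t]));print(sense()['tcp_pos'],sense()['wrist_force'])
E
```

```text
time_s: 14.22
tcp_pos: [0.6534, -0.0754, 0.2422]
ee_rot: [[-0.276, -0.961, -0.007], [-0.961, 0.277, -0.013], [0.015, 0.003, -1.0]]
wrist_force: [-1.6, -13.4, -2.1]
gripper_width: 0.198
[ 0.65329413 -0.07570008  0.24223028] [ -0.71141754 -10.07114796  -2.44512245]
```

View pics/a8.png

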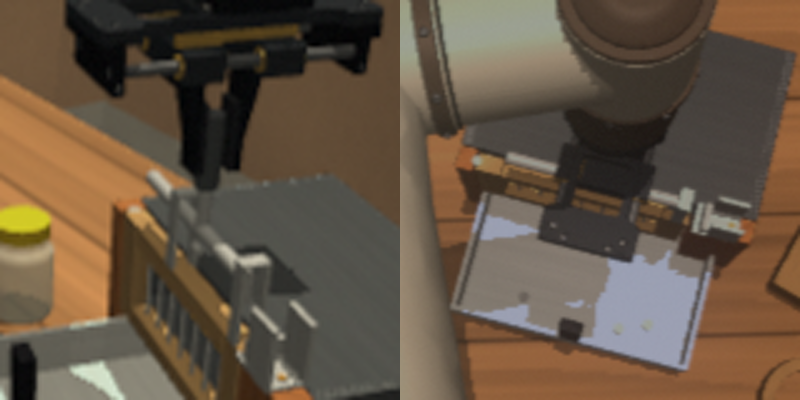

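```bash
python3 -m inch '[{"jaw":255,"x":-0.081,"y":0.025,"z":0,"ax":0,"ay":0,"az":-0.23},{"jaw":255,"x":-0.08,"y":0.028,"z":0,"ax":0,"ay":0,"az":-0.23},{"jaw":255,"x":-0.079,"y":0.031,"z":0,"ax":0,"ay":0,"az":-0.23}]'
```

```text
time_s: 14.7
tcp_pos: [0.6416, -0.073, 0.2432]
ee_rot: [[-0.394, -0.919, -0.002], [-0.919, 0.394, -0.016], [0.015, -0.005, -1.0]]
wrist_force: [3.6, -3.1, -2.4]
gripper_width: 0.198
```

```bash
python3 -m inch '[{"jaw":255,"x":-0.09,"y":0.04,"z":0,"ax":0,"ay":0,"az":-0.23},{"jaw":255,"x":-0.09,"y":0.043,"z":0,"ax":0,"ay":0,"az":-0.23},{"jaw":255,"x":-0.085,"y":0.047,"z":0,"ax":0,"ay":0,"az":-0.23},{"jaw":255,"x":-0.06,"y":0.038,"z":0,"ax":0,"ay":0,"az":-0.15}]'
```

```text
time_s: 15.2
tcp_pos: [0.6244, -0.0646, 0.2449]
ee_rot: [[-0.525, -0.851, 0.004], [-0.851, 0.525, -0.02], [0.015, -0.013, -1.0]]
wrist_force: [3.0, -5.6, -2.6]
gripper_width: 0.199
```

```bash
python3 -m inch '[{"jaw":255,"x":-0.08,"y":0.046,"z":-0.05,"ax":0.08,"ay":0,"az":0}]'
python3 - <<'E'
from station import *
import cv2,numpy as np
S=capture("side")[:,:,::-1];T=capture("top")[:,:,::-1]
cv2.imwrite("pics/S9.png",S);cv2.imwrite("pics/T9.png",T)
s=cv2.resize(S[100:240,220:360],(400,400),interpolation=cv2.INTER_CUBIC)
t=cv2.resize(T[80:240,180:340],(400,400),interpolation=cv2.INTER_CUBIC)
cv2.imwrite("pics/a9.png",np.hstack([s,t]));q=sense();print(q['tcp_pos'],q['wrist_force'],q['ee_rot'][:,2])
E
```

```text
time_s: 15.32
tcp_pos: [0.6207, -0.0627, 0.2428]
ee_rot: [[-0.525, -0.851, 0.007], [-0.851, 0.525, -0.008], [0.003, -0.01, -1.0]]
wrist_force: [5.4, -6.1, -3.0]
gripper_width: 0.196
[ 0.6206225  -0.06276077  0.24273661] [ 4.71051461 -6.24527608 -2.77678753] [ 0.00719133 -0.00732012 -0.99994735]
```

View pics/a9.png

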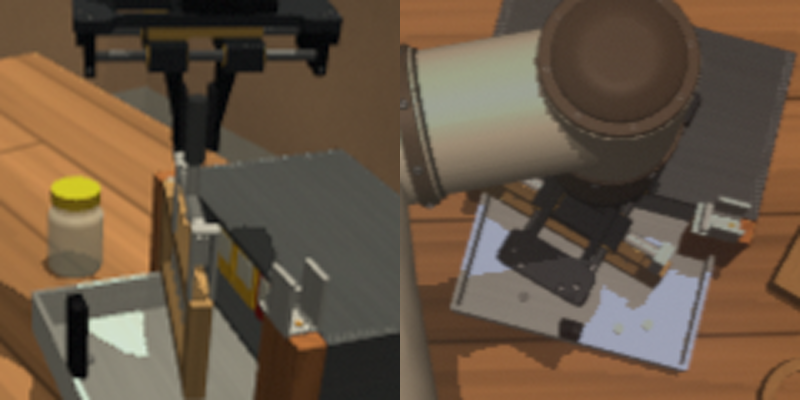

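```bash
python3 - <<'E'
import cv2,numpy as np
S=cv2.imread("pics/S9.png")[170:250,260:320];T=cv2.imread("pics/T9.png")[150:210,250:310]
cv2.imwrite("pics/z9.png",np.hstack([cv2.resize(np.clip(S*1.5,0,255).astype('uint8'),(400,533)),cv2.resize(np.vstack([np.clip(T*1.5,0,255).astype('uint8'),np.zeros((20,60,3),'uint8')]),(400,533))]))
E
```

```text
(no output)
```

View pics/z9.png

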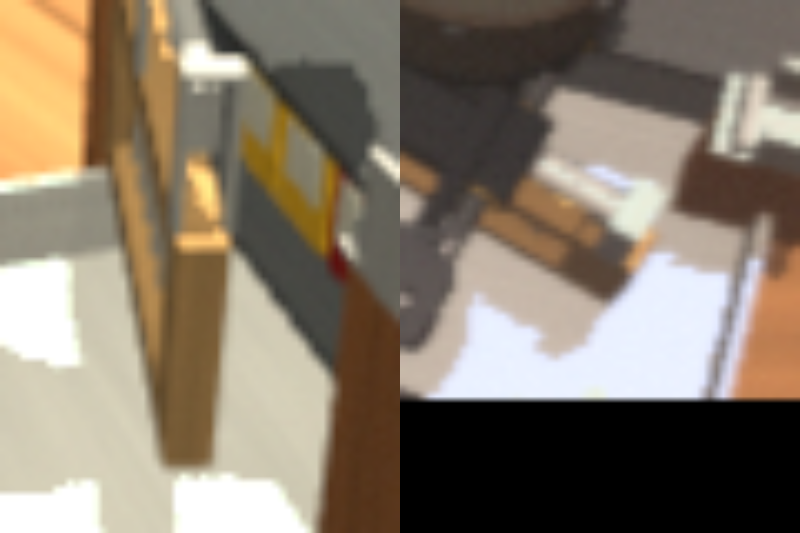

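```bash
python3 - <<'E'
from h import *
x=np.array([.9617,-.274,0]);y=np.array([.274,.9617,0])
ps=plane('side',289.9,205.7,.15);pt=plane('top',285.7,187.7,.15);print(ps,pt,tri((285.7,187.7),(289.9,205.7)))
for H in([.688,.0465,.15],[.687,.0485,.15]):
  for p in(ps,pt):
    d=p-np.array(H);print(np.linalg.norm(d),-d@x,np.arctan2(-d@x,-d@y))
# knob
for H in([.688,.0465],[.687,.0485]):
  d=np.array([.6207,-.0627])-H;print(np.linalg.norm(d),np.arctan2(-d@x[:2],-d@y[:2]))
E
```

```text
[ 0.57871593 -0.13427351  0.15      ] [ 0.576363  -0.1320905  0.15     ] (array([ 0.57776609, -0.13305271,  0.14939404]), np.float64(0.003115661073492643))
0.2112393691648064 0.055566549526732394 0.26619013230515426
0.21061193302979334 0.0584275088200802 0.28111366220459405
0.21244198499932607 0.0540568495267325 0.25729125674234626
0.21178638842458813 0.056917808820080316 0.2721040830892465
0.12827287320396308 0.2747610345194892
0.12946478285618837 0.260079791328708
```

```bash
python3 -m inch '[{"jaw":255,"x":-0.025,"y":0.07,"z":-0.01,"ax":0.03,"ay":0,"az":0.0},{"jaw":255,"x":-0.035,"y":0.045,"z":0,"ax":0,"ay":0,"az":0}]'
python3 - <<'E'
from station import *
import numpy as np,cv2
x=np.array([.9617,-.274]);y=np.array([.274,.9617])
for i in range(12):
    c=capture("side" if i%2 else "top");q=sense()
    if i%3<1:
        d=q['tcp_pos'][:2]-np.array([.6875,.0475]);print(q['time_s'],q['tcp_pos'],q['wrist_force'],np.linalg.norm(d),np.arctan2(-d@x,-d@y))
    cv2.imwrite("pics/f%d.png"%(i%2),c[:,:,::-1])
E
```

```text
time_s: 15.68
tcp_pos: [0.6184, -0.0607, 0.2438]
ee_rot: [[-0.527, -0.85, 0.01], [-0.85, 0.527, -0.011], [0.004, -0.014, -1.0]]
wrist_force: [4.0, -8.5, -1.3]
gripper_width: 0.199
15.725 [ 0.61828432 -0.06058037  0.24403904] [ 3.36130056 -9.39028921 -1.97716176] 0.12834398178677248 0.29204564126751964
15.875 [ 0.61837782 -0.06065821  0.24404581] [ 2.92810056 -9.95419051 -2.16353951] 0.12835915624642033 0.2911051689081612
16.025 [ 0.61839552 -0.06063915  0.24402015] [ 3.3967673  -9.7372056  -1.87490554] 0.12833357380995852 0.2910689600515751
16.175 [ 0.61838198 -0.060659    0.24396928] [ 3.26763913 -9.6140052  -2.78054048] 0.12835758751855067 0.29107453857949983
```

View pics/f1.png

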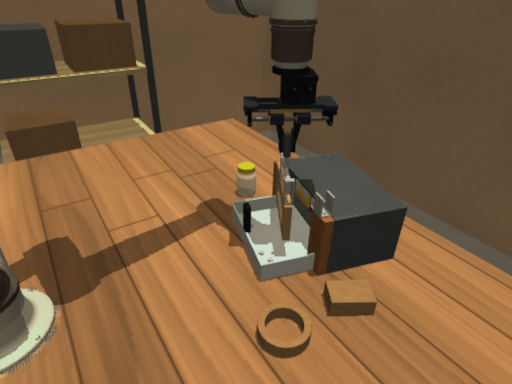

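View pics/f0.png

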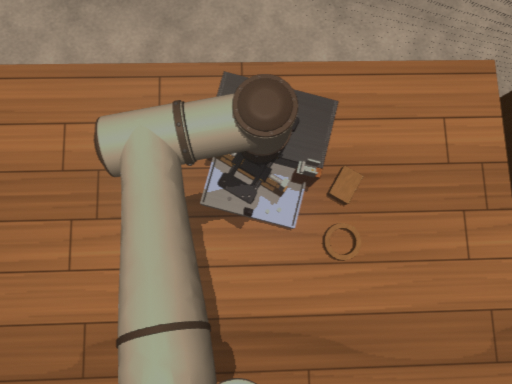

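```bash
python3 -c "
from station import *
print(finish_job())"
```

```text
the job is handed in; nothing more can be done
None
```

The job is handed in at about 16.2 s of the 48 s allowed, with every stage done in the order asked; no verdict was reported.

- **Tray:** I pulled it by its tab until it stopped moving at about 20 N, then let go. The travel I measured was only 64–67 mm, short of the stated 70 mm. The tab-to-knob distance afterwards was 133 mm against the 132 mm expected when fully out. I therefore took it to be at its stop, probably having started a few millimetres out.
- **Bolt:** I gripped the knob, with the pads reading about 17 mm on its 18 mm diameter, and raised the bolt about 18 mm. I then drew it about 49 mm towards the hinge. Only sliding friction (about 3 N) showed while the lug passed the keeper, and it met its end stop at about 13 N.
- **Gate:** I swung it open by the knob, turning the gripper with it. The last knob position gives an angle of about 0.29 rad, or 61 mm at the free edge. The camera views just before the final nudge gave 0.26–0.28 rad, or 54–58 mm.
- **At hand-in:** The arm was still holding the knob, steady over the last 0.5 s at roughly 10 N on the wrist. In the last pictures the tray was out and the jar, tape roll and carton looked unmoved.

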